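Unclamp a glued keepsake box and put it back in its presentation tray

TASK

The glued keepsake box in the small vise is ready. Wind the vise's hand crank anticlockwise, about one and a half turns, to open the sliding jaw, lift the box out and stand it on the cork mat, then take a fresh grip across its longer side and set it upright in the empty place of the tray, in line with the two boxes already there. Set it down gently, and leave those two boxes and the other things on the counter where they are.

Things in the scene. Friction and masses are not known exactly. Their poses are not given: they have to be found in the camera images.
- vise: Wooden vise fixed to the counter, base 100 (x) x 235 (y) x 20 mm; the box stands on the base. Origin on the counter under the middle of the clamping place; y points from the fixed jaw to the crank, z up. Fixed jaw: block 74 mm wide (x), y = -58.5 to -33.5 mm, top at 72 mm. Dark gear housing under the crank: y = 97 to 167 mm, 74 mm wide, top at 72 mm.
- jaw_top (a point): Centre of the top of the sliding jaw, 90 mm above the counter. The jaw is a wooden block 74 mm wide (vise x) with a steel lip, 9 mm thick, that reaches about 6 mm over the top of the clamped box, so that the box cannot be lifted until the jaw is opened.
- jaw (a joint): Opening of the sliding jaw in m along the vise's +y: 0 clamped, 0.0355 at its stop. It is geared to the crank, 20 mm per turn, and is too stiff to be pushed by hand.
- crank (a joint): Turn of the hand crank in rad about the vertical: 0 clamped, growing anticlockwise seen from above as it opens the jaw; stop at 11.15 rad (1.8 turns).
- crank_axis (a point): Fixed point on the vertical axis of the crank, 116.5 mm above the counter, at the height of the middle of the crank's handle.
- crank_grip (a point): Middle of the crank's upright wooden handle, a freely spinning sleeve 18 mm across and 45 mm tall (from 94 to 139 mm above the counter), 45 mm from the crank's axis. At crank = 0 it lies in the vise's +x direction from the axis. The steel crank arm is just below it.
- box: The glued box: plain wooden box, 46 mm along its x, 66 mm along its y, 60 mm tall, dark lid line near the top, about 0.14 kg; origin at the centre of its underside. In the vise its y lies along the vise's y and the jaws cover those end faces, so there it can be gripped only across its 46 mm.
- mat: Square cork mat fixed to the counter, 110 x 110 x 4 mm, origin at the centre of its underside.
- tray: Wooden tray fixed to the counter, 88 (x) x 188 (y) mm, rim 18 mm high, walls and floor 6 mm thick; origin at the centre of its underside. Three places in a row along y at -58, 0 and +58 mm; a box stands in it with its 66 mm length along the tray's x. Between boxes only 12 mm is left: no room for fingers.
- card: Thin paper card 58 x 36 mm lying on the tray's floor, marking the empty place (any of the three); origin at its centre, its x axis (58 mm) along the tray's x.
- left_box: A box like the glued one, standing in the tray; origin at the centre of its underside, y along its 66 mm.
- right_box: Another such box, standing in the tray; origin at the centre of its underside, y along its 66 mm.
- tape_roll: Bystander: cardboard ring 72 mm across, 22 mm tall, lying flat; origin at the centre of its underside.
- glue_jar: Bystander: white jar 52 mm across, 75 mm tall; origin at the centre of its underside.
- ruler: Bystander: steel ruler 200 x 28 x 5 mm lying flat; origin at the centre of its underside.

How it is judged:
On the way, in this order (a step that is already met when the one before it is completed fails the run):
1. the sliding jaw is opened by at least 28 mm while the box still stands in the vise (value of joint jaw above 0.028 m and z of box in the frame of vise below 0.03 m), for 0.1 s.
2. the box is lifted clear of the vise, its underside at least 60 mm above the counter (height (world z) of box above 0.06 m), for 0.1 s.
3. the box stands upright on the cork mat (its centre within 35 mm of the mat's), at rest and let go by the fingers (horizontal distance between box and mat below 0.035 m and height (world z) of box below 0.008 m and angle between box's own z axis and vertical below 0.1 rad and linear speed of box below 0.02 m/s and contact force between the fingers and box below 0.05 N), for 0.2 s.
At the end, for the whole second after the job is handed in: The glued box is released, upright and at rest on the tray floor in the empty place: centre within 9 mm of the card's, its 66 mm length along the tray's x within 0.17 rad. The jaw is still open 25 mm or more; the other two boxes are within 12 mm of where they began (horizontal distance between box and card below 0.009 m and angle between the y axis of box and the x axis of tray, either way round below 0.17 rad and angle between box's own z axis and vertical below 0.08 rad and z of box in the frame of tray below 0.009 m and linear speed of box below 0.01 m/s and value of joint jaw above 0.025 m and distance of each of left_box, right_box from where it was at the start of the episode below 0.012 m); the robot touches nothing.
It fails at once if the glued box is pressed or dropped onto the mat or the tray with more than 80 N (contact force between box and mat above 80 N or contact force between box and tray above 80 N).
It fails at once if the glued box is tipped by more than 0.5 rad (angle between box's own z axis and vertical above 0.5 rad).
It fails at once if a box in the tray is shifted by more than 20 mm (distance of any of left_box, right_box from where it was at the start of the episode above 0.02 m).
It fails at once if the tape roll, the glue jar or the ruler is moved by more than 20 mm (distance of any of tape_roll, glue_jar, ruler from where it was at the start of the episode above 0.02 m).
It also fails if it takes over 72 s, if anything falls off the work surface, if the arm or the gripper's body presses on something with over 40 N, if the wrist force passes 120 N, or if a joint passes its speed limit or range.

ROBOT

A 6-joint arm with a two-finger parallel gripper is mounted at the origin on the work surface. World frame = base frame: x ahead of the robot, y to its left, z up, the work surface at z = 0. Lengths are in m, angles in rad, forces in N, time in s.
With the tool pointing down it reaches from about 0.3 to 0.875 m from the base axis. Payload 6.4 kg.
Tool frame: the origin (TCP) lies between the finger pads; the fingertips stand 19 mm ahead of it and the grasp point (between the pads) is the TCP (ctrl.tip_reach is the distance from the TCP to the fingertips, in m); z points along the fingers, y is the direction in which the jaws open and shut (so a half turn about z gives the same grasp; the last joint's range is limited). The gripper opens to 85 mm and grips with 20 to 120 N. Pads are 22 mm wide; open, the fingers measure 114 mm over their backs; the gripper's body (76 mm by 85 mm) begins 54 mm behind the grasp point. The pads swing forward as they close: fully open they stand 13 mm farther back than shut.
Start: joints at [-1.388, 0.181, 1.607, -0, 1.354, -0.206], TCP at [0.218, -0.532, 0.25] pointing down, gripper open.
Joint ranges: [-2.99, 2.99], [-0.89, 2.07], [0.3, 2.58], [-1.14, 4.28], [0, 2.63], [-3.12, 3.12]. Speed limits (rad/s): [2.57, 2.57, 3.01, 3.14, 3.14, 3.14].

INTERFACE

Orientations are given as a unit quaternion [x, y, z, w].
In Python, from cell import ctrl gives the robot as it stands.
- The arm moves only by the shell command python3 -m creep 'ROWS' [OPENING]. ROWS is JSON, a list of rows, each a list of 6 numbers: the shift along the tool's x, y, z each as a share of 0.25 m, from -1 to 1, then the turn, a rotation vector about the tool's x, y, z each as a share of pi rad, from -1 to 1. In form: [[dx, dy, dz, ax, ay, az], ...]. A call has 1 to 8 rows; each row is the pose to reach, as a shift and turn from the pose commanded when the call began, along the tool's axes at that moment, turning the shorter way round; what a row does not reach only later rows make up. A row lasts 1/8 s, in which the tool goes at most 62.5 mm and 10.7 degrees, less where a joint would pass 70% of its speed; a pose out of reach is approached as far as the arm can. A call with a number of a shift or a turn outside -1 to 1 is refused whole. A call with a gripper value outside its range is refused whole. OPENING is the closure, from -1 (fully open) to 1 (shut), set as the call begins (- or left out, the last holds). The fingers move at their own pace and stop on an object; the grip force is fixed at half the most. Time passes only in rows, so rows that repeat a pose let the fingers close. It gives the time, the measured TCP pose, the force and the opening at its end, in the units of the state.
- ctrl.sense(): the state, without advancing time (a new reading comes with each control period).
- ctrl.camera(name): name is "scene" or "top" or "wrist"; returns a dict with "img" (420x560x3 uint8, blue, green, red), "depth" (420x560 float32, m along the optical axis (not along the pixel's ray), 0 where there is no reading), "K" (3x3 intrinsics, pixels), "extrinsics" (4x4, takes a point from camera to world coordinates). Camera axes: x right, y down, z forward; pixel columns grow to the right and rows downward; lengths in m; the calibration is good to about 2 mm. A picture is of the moment at which its call begins.
- ctrl.finish_job(): hands the job in, once; it reports no verdict.
The state is a dict: "t": time; "qpos": joint angles; "dq": joint speeds; "effort": joint torques, N m; "position": TCP position; "tool_rot": TCP orientation; "contact_force": force on the tool from outside, world axes, zero at the start; "wrist_torque": the same for the moment, N m; "finger_gap": finger opening in m.
Only numpy, scipy, OpenCV 4.12 (cv2) and the standard library are available. Lean on these libraries where they do the work, as an engineer would, in place of code of your own. Each camera call takes 0.05 s, during which the arm holds its last target. There are 200 camera calls.

## Working session

There is one attempt and no reset: what is moved stays moved. The work goes in short steps, Python scripts to look and compute and a shell command to move; the robot and the scene stay as the last step left them, time stands still between calls to the robot, and variables do not carry over. Pictures are saved under pics/ and viewed, about 8 in all and at most 12, crops included, and the job is handed in when it is done.

```bash
ls; mkdir -p pics
python3 - <<'E'
from cell import ctrl
import cv2,numpy as np
s=ctrl.sense();print(s)
for n in("top","scene"):
    c=ctrl.camera(n);cv2.imwrite(f"pics/{n}0.png",c["img"]);np.savez(f"{n}0.npz",**c)
    print(n,c["K"].round(1).tolist(),c["extrinsics"].round(3).tolist())
E
```

```text
pics
{'t': 0.0, 'qpos': array([-1.38830735e+00,  1.81530727e-01,  1.60800700e+00,  3.77882479e-05,
        1.35381519e+00, -2.06329310e-01]), 'dq': array([ 0.00035138,  0.00035849, -0.00059945,  0.0002338 , -0.00024464,
        0.00071877]), 'effort': array([-7.96823824e-04, -4.44869864e+01, -3.51340413e+01, -2.31924914e-04,
        9.13056516e-03, -2.81565065e-05]), 'position': array([ 0.21789419, -0.5315527 ,  0.24939042]), 'tool_rot': array([ 9.81162395e-01,  1.93182761e-01,  2.89372603e-05, -8.79849213e-04]), 'contact_force': array([ 0.42651006, -0.87557128,  0.50010147]), 'wrist_torque': array([ 0.03889308, -0.05305492, -0.01445533]), 'finger_gap': 0.08536387699943482}
top [[411.9, 0.0, 282.2], [0.0, 411.9, 208.0], [0.0, 0.0, 1.0]] [[-0.013, -0.981, 0.195, 0.43], [-1.0, 0.014, 0.001, -0.008], [-0.004, -0.195, -0.981, 1.035], [0.0, 0.0, 0.0, 1.0]]
scene [[419.1, 0.0, 278.3], [0.0, 419.1, 206.7], [0.0, 0.0, 1.0]] [[-0.091, 0.801, -0.592, 1.293], [0.996, 0.072, -0.055, 0.041], [-0.001, -0.595, -0.804, 0.973], [0.0, 0.0, 0.0, 1.0]]
```

View pics/top0.png

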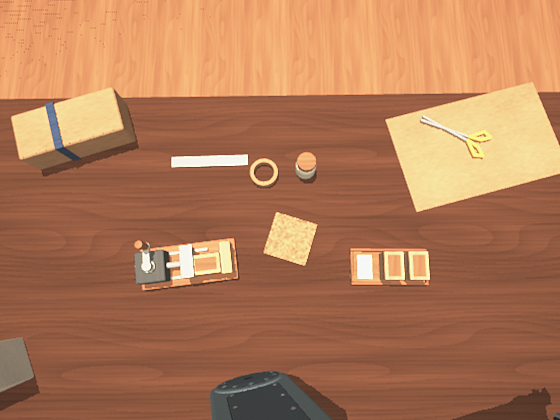

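View pics/scene0.png

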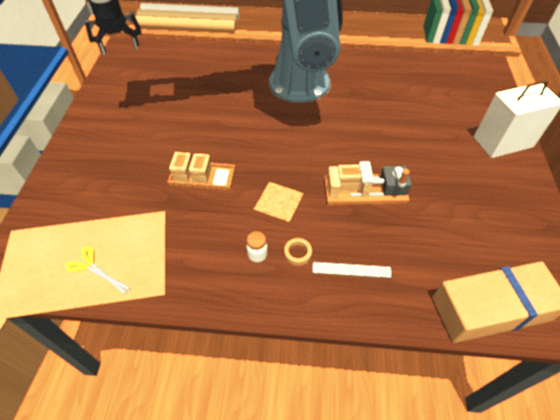

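The top view shows the vise at about (187,263), with the crank at (147,265) and its handle at (139,245). The mat is at (291,239). The tray is at (390,267), with the card in its left place (365,267). The ruler, tape roll and jar lie beyond the mat, and the scene view agrees. Next I'll measure.

```bash
cat > h.py <<'E'
import numpy as np,cv2
from cell import ctrl
def load(n): return dict(np.load(n))
def world(c):
    d=c["depth"];v,u=np.mgrid[:d.shape[0],:d.shape[1]];K=c["K"]
    P=np.stack([(u-K[0,2])/K[0,0]*d,(v-K[1,2])/K[1,1]*d,d],-1)
    return P@c["extrinsics"][:3,:3].T+c["extrinsics"][:3,3]
def ray(c,uv,z):
    uv=np.atleast_2d(uv).astype(float);K=c["K"];E=c["extrinsics"]
    r=np.c_[(uv[:,0]-K[0,2])/K[0,0],(uv[:,1]-K[1,2])/K[1,1],np.ones(len(uv))]@E[:3,:3].T
    return E[:3,3]+r*((z-E[2,3])/r[:,2])[:,None]
def rect(c,mask,z):
    """largest contour -> world min-area rect on plane z: centre, sizes, angle of the long side (deg)"""
    cs,_=cv2.findContours(mask.astype(np.uint8),cv2.RETR_EXTERNAL,cv2.CHAIN_APPROX_NONE)
    k=max(cs,key=cv2.contourArea)[:,0]
    b=cv2.boxPoints(cv2.minAreaRect((ray(c,k,z)[:,:2]*1000).astype(np.float32)))
    e=[b[1]-b[0],b[2]-b[1]];L=max(e,key=np.linalg.norm)
    return b.mean(0).round(1),[round(float(np.linalg.norm(x)),1) for x in e],round(float(np.degrees(np.arctan2(L[1],L[0]))%180),1)
E
python3 - <<'E'
from h import *
c=load("top0.npz");W=world(c);I=c["img"];v,u=np.mgrid[:420,:560]
hsv=cv2.cvtColor(I,cv2.COLOR_BGR2HSV)
def roi(a,b,x,y): return (u>a)&(u<b)&(v>x)&(v<y)
z=W[...,2]; print("table z",np.median(z[300:340,150:250]), "depth zero",(c["depth"]==0).sum())
bright=hsv[...,2]>135
for n,r,zz in(("mat",roi(255,325,203,272),.004),("tray",roi(343,436,240,295),.018),("vise",roi(125,245,230,300),.02)):
    print(n,rect(c,roi(0,999,0,999)&r&bright,zz), hsv[r&bright].mean(0))
print("card",rect(c,roi(354,377,250,283)&(hsv[...,1]<60)&(hsv[...,2]>180),.006))
def hm(n,r,a,b,zz): 
    m=r&(z>a)&(z<b); print(n,m.sum(),"medz",np.median(z[m]).round(4),rect(c,m,zz))
hm("tray",roi(343,436,240,295),.006,.025,.018)
hm("traybox",roi(378,407,240,295),.05,.08,.066)
hm("traybox2",roi(407,436,240,295),.05,.08,.066)
hm("housing",roi(125,165,240,300),.066,.078,.072)
hm("box+fixed",roi(192,245,230,300),.062,.085,.08)
hm("jaw",roi(165,200,230,300),.084,.095,.09)
hm("handle",roi(125,165,230,270),.125,.15,.139)
hm("base",roi(125,245,230,300),.012,.027,.02)
a=cv2.resize(I[225:305,125:245],None,fx=6,fy=6,interpolation=cv2.INTER_NEAREST)
cv2.imwrite("pics/crop1.png",a)
E
```

```text
table z -0.0010321120923351135 depth zero 934
mat (array([560.2, -25.4], dtype=float32), [169.6, 173.9], 89.2) [ 13.81576655 126.12913763 190.90875436]
tray (array([ 480.8, -268.3], dtype=float32), [128.5, 228.7], 89.2) [ 15.99783971 119.50572478 199.0911644 ]
vise (array([494.1, 235.6], dtype=float32), [165.3, 296.8], 89.3) [ 14.53555015 111.95823195 184.47134361]
card (array([ 484.1, -207.7], dtype=float32), [56.5, 37.3], 179.2)
tray 875 medz 0.0144 (array([ 481.7, -264.7], dtype=float32), [87.3, 188.6], 89.2)
traybox 591 medz 0.0649 (array([ 481.3, -264. ], dtype=float32), [64.7, 49.4], 179.2)
traybox2 608 medz 0.0649 (array([ 480.5, -321.8], dtype=float32), [65.0, 49.3], 178.9)
housing 756 medz 0.0708 (array([486.4, 302.5], dtype=float32), [69.7, 73.3], 6.4)
box+fixed 912 medz 0.0773 (array([502.7, 156.9], dtype=float32), [88.6, 73.1], 95.8)
jaw 422 medz 0.0889 (array([496.7, 213.2], dtype=float32), [30.2, 73.6], 6.4)
handle 65 medz 0.1378 (array([530.3, 306.2], dtype=float32), [16.2, 21.0], 63.5)
base 1457 medz 0.019 (array([495.2, 224.1], dtype=float32), [234.3, 99.8], 96.4)
```

View pics/crop1.png

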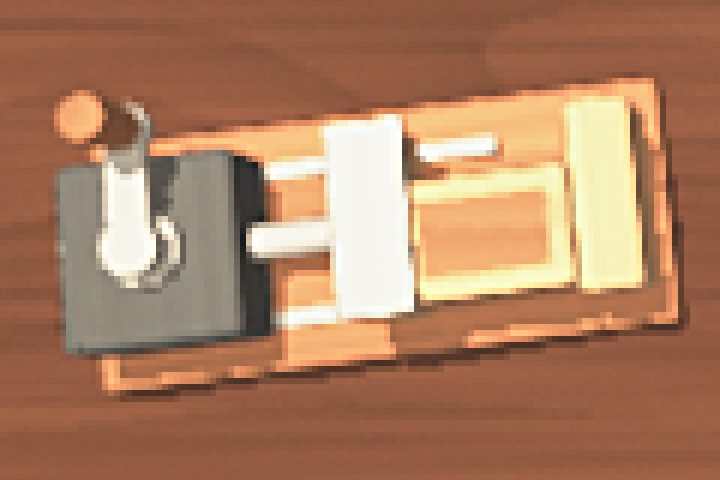

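The height-map fits match the given sizes: base 234x100, tray 87x189, card 57x37, boxes 65x49. Vise yaw (its y axis) is 96.4°, its origin is about (501,172), the crank axis about (486,302) and the handle about (530,306). Next I'll write a planning helper and check the mat and the hub height.

```bash
cat >> h.py <<'E'
from scipy.spatial.transform import Rotation as R
def tgt(yaw):  # tool down, tool x at yaw (deg)
    c,s=np.cos(np.radians(yaw)),np.sin(np.radians(yaw))
    return R.from_matrix(np.array([[c,s,0],[s,-c,0],[0,0,-1]]))
def rows(p,yaw):
    """numbers of one row that takes the tool from its measured pose to p (m), yaw (deg)"""
    s=ctrl.sense();r=R.from_quat(s["tool_rot"])
    d=r.inv().apply(np.array(p)-s["position"])/.25
    print("row",d.round(3).tolist(),((r.inv()*tgt(yaw)).as_rotvec()/np.pi).round(4).tolist())
def st():
    s=ctrl.sense();m=R.from_quat(s["tool_rot"]).as_matrix()
    print("t",round(s["t"],2),"p",(s["position"]*1000).round(1),"yaw",np.degrees(np.arctan2(m[1,0],m[0,0])).round(2),"tilt",np.degrees(np.arccos(-m[2,2])).round(2),"F",np.round(s["contact_force"],1),"gap",round(s["finger_gap"]*1000,1),"q",s["qpos"].round(2))
E
python3 - <<'E'
from h import *
c=load("top0.npz");W=world(c);I=c["img"];hsv=cv2.cvtColor(I,cv2.COLOR_BGR2HSV)
m=np.zeros((420,560),bool);m[203:272,255:325]=1
print("mat",rect(c,m&(I[...,1]>130),.004))
print("tip",ctrl.tip_reach)
w=W[235:290,130:170].reshape(-1,3);print("hub z",[(a,np.percentile(w[np.hypot(w[:,0]-.486,w[:,1]-.302)<a,2],[50,100]).round(3)) for a in(.008,.015,.02)])
o=(W[...,2]>.1)&(np.abs(W[...,1])<.5)&(W[...,0]>.3)&(W[...,0]<.8);print("tall",o.sum(),W[o].min(0),W[o].max(0))
st();rows([.53,.306,.25],96.4)
E
```

```text
mat (array([557.7, -25.1], dtype=float32), [110.9, 111.2], 72.0)
tip 0.019
hub z [(0.008, array([0.093, 0.096])), (0.015, array([0.09 , 0.096])), (0.02, array([0.078, 0.096]))]
tall 1046 [ 0.30001101 -0.05292108  0.10224506] [0.53909322 0.31707473 1.03517916]
t 0.1 p [ 217.9 -531.6  249.5] yaw 22.28 tilt 0.09 F [-0.  -0.4  1. ] gap 85.1 q [-1.39  0.18  1.61  0.    1.35 -0.21]
row [2.425, -2.627, 0.003] [-0.0003, -0.0004, -0.4118]
```

```bash
python3 -m creep '[[0.1,-0.11,0,0,0,0],[0.24,-0.25,0,0,0,0],[0.39,-0.4,0,0,0,0],[0.53,-0.55,0,0,0,0],[0.68,-0.7,0,0,0,0],[0.82,-0.85,0,0,0,0],[0.97,-1,0,0,0,0]]' -1; python3 -m creep '[[0.15,-0.15,0,0,0,0],[0.29,-0.3,0,0,0,0],[0.44,-0.45,0,0,0,0],[0.58,-0.6,0,0,0,0],[0.72,-0.75,0,0,0,0],[0.83,-0.86,0,0,0,0],[0.88,-0.92,0,0,0,0]]'; python3 -c "
from h import *
st();rows([.51,.29,.25],96.4)"
```

```text
t: 0.98
position: [0.3478, -0.2071, 0.2501]
tool_rot: [0.981, 0.193, 0.0, -0.0]
contact_force: [1.3, -0.5, -0.7]
finger_gap: 0.0854
t: 1.85
position: [0.4641, 0.0894, 0.2499]
tool_rot: [0.981, 0.194, -0.0, -0.0]
contact_force: [-0.1, -0.3, 0.1]
finger_gap: 0.0854
t 1.85 p [464.1  89.4 249.9] yaw 22.4 tilt 0.05 F [-0.1 -0.3  0.1] gap 85.4 q [-0.06 -0.05  1.86  0.    1.34  1.12]
row [0.476, -0.672, -0.0] [-0.0003, 0.0, -0.4111]
```

```bash
python3 -m creep '[[0.06,-0.08,-0.02,0,0,-0.055],[0.14,-0.18,-0.06,0,0,-0.11],[0.22,-0.28,-0.1,0,0,-0.165],[0.3,-0.4,-0.14,0,0,-0.22],[0.38,-0.52,-0.18,0,0,-0.275],[0.45,-0.63,-0.2,0,0,-0.33],[0.476,-0.672,-0.2,0,0,-0.385],[0.476,-0.672,-0.2,0,0,-0.411]]'
python3 - <<'E'
from h import *
st()
c=ctrl.camera("wrist");cv2.imwrite("pics/w1.png",c["img"]);np.savez("w1.npz",**c)
print(c["extrinsics"].round(3).tolist(),c["K"].round(1).tolist());W=world(c);z=W[...,2]
def hm(n,a,b,zz,ext=None):
    m=(z>a)&(z<b)&(W[...,1]>.05)
    if ext is not None: m&=ext
    print(n,m.sum(),rect(c,m,zz))
hm("handle",.125,.15,.139)
hm("jaw",.086,.094,.09)
hm("housing",.066,.078,.072,W[...,1]>.25)
m=(z>.132)&(z<.142);print("handle pts",W[m].mean(0),W[m].min(0),W[m].max(0))
E
```

```text
t: 2.85
position: [0.5101, 0.289, 0.2996]
tool_rot: [0.665, 0.746, -0.0, -0.0]
contact_force: [0.2, 0.4, 0.2]
finger_gap: 0.0854
t 2.85 p [510.1 289.  299.6] yaw 96.56 tilt 0.07 F [0.2 0.4 0.2] gap 85.4 q [0.31 0.17 1.52 0.   1.45 0.2 ]
[[0.994, 0.109, 0.032, 0.501], [0.114, -0.95, -0.292, 0.364], [-0.001, 0.293, -0.956, 0.423], [0.0, 0.0, 0.0, 1.0]] [[304.6, 0.0, 277.1], [0.0, 304.6, 210.8], [0.0, 0.0, 1.0]]
handle 298 (array([531. , 312.3], dtype=float32), [18.9, 17.0], 115.5)
jaw 2006 (array([497.3, 217.3], dtype=float32), [29.6, 73.7], 6.6)
housing 3048 (array([487.2, 307. ], dtype=float32), [68.3, 72.9], 6.5)
handle pts [0.53136862 0.31166276 0.13861414] [0.52309004 0.30269722 0.13285458] [0.54015608 0.31988644 0.14061484]
```

View pics/w1.png

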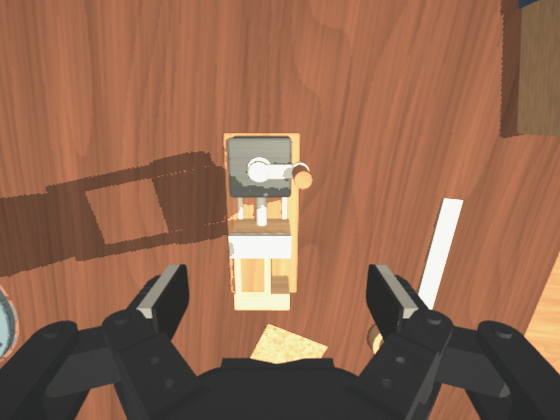

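The wrist view shows the crank hub at (260,170), the handle at (303,178) and the jaw lip at (260,245). Wrist and top disagree by about 4.5 mm in y, which is more than I like, so I'll use the scene camera as a third view.

Run:
```python
from h import *
def run(c):
    W=world(c);x,y,z=W[...,0],W[...,1],W[...,2];v=(abs(x-.5)<.08)&(y>.1)&(y<.38)
    for n,a,b,zz,e in(("jaw",.084,.094,.09,v&(y<.25)),("housing",.066,.076,.072,v&(y>.25)),("handle",.132,.145,.139,v),("base",.012,.025,.02,v)):
        m=e&(z>a)&(z<b);print(n,m.sum(),rect(c,m,zz))
    for n,a,b,zz,e in(("tray",.006,.025,.018,(abs(x-.48)<.08)&(abs(y+.265)<.12)),("b1",.055,.075,.066,(abs(x-.48)<.08)&(abs(y+.264)<.03)),("b2",.055,.075,.066,(abs(x-.48)<.08)&(abs(y+.322)<.03))):
        m=e&(z>a)&(z<b);print(n,m.sum(),rect(c,m,zz) if m.sum()>50 else "")
    print("table",np.median(z[(abs(x-.6)<.03)&(abs(y-.2)<.05)]))
for n in("scene0.npz",):run(load(n))
c=ctrl.camera("wrist");np.savez("w2.npz",**c);print("wrist again");st()
W=world(c);x,y,z=W[...,0],W[...,1],W[...,2]
print(rect(c,(z>.084)&(z<.094)&(y>.1),.09),rect(c,(z>.132)&(z<.145)&(y>.1),.139),np.median(z[(abs(x-.6)<.03)&(abs(y-.3)<.05)]))
```

```text
jaw 228 (array([498.9, 213. ], dtype=float32), [30.2, 77.9], 6.2)
housing 297 (array([490. , 301.2], dtype=float32), [67.7, 78.8], 4.5)
handle 36 (array([534.1, 308.2], dtype=float32), [19.8, 16.1], 156.3)
base 895 (array([521.5, 221.6], dtype=float32), [100.5, 244.2], 84.9)
tray 726 (array([ 490.3, -264.8], dtype=float32), [192.0, 96.8], 91.7)
b1 310 (array([ 488.9, -265. ], dtype=float32), [49.6, 75.3], 0.3)
b2 312 (array([ 487.4, -322.3], dtype=float32), [73.9, 49.6], 178.0)
table -0.00041748121444418196
wrist again
t 2.95 p [510.1 288.2 299.6] yaw 96.32 tilt 0.07 F [-0.1 -0.1  0.6] gap 85.7 q [0.31 0.17 1.52 0.   1.45 0.2 ]
(array([497.3, 217.4], dtype=float32), [30.8, 73.7], 6.7) (array([531.1, 311.7], dtype=float32), [17.7, 16.6], 142.3) 0.34798312996400516
```

```bash
python3 -c "
from h import *
rows([.531,.308,.12],96.4)"
```

```text
row [0.069, 0.093, 0.718] [-0.0004, 0.0001, -0.0004]
```

```bash
python3 -m creep '[[0.03,0.04,0.08,0,0,0],[0.069,0.093,0.2,0,0,0],[0.069,0.093,0.34,0,0,0],[0.069,0.093,0.48,0,0,0],[0.069,0.093,0.6,0,0,0],[0.069,0.093,0.69,0,0,0],[0.069,0.093,0.718,0,0,0],[0.069,0.093,0.718,0,0,0]]' && python3 -m creep '[[0,0,0,0,0,0],[0,0,0,0,0,0],[0,0,0,0,0,0],[0,0,0,0,0,0],[0,0,0,0,0,0],[0,0,0,0,0,0]]' 1
python3 - <<'E'
from h import *
st();c=ctrl.camera("wrist");cv2.imwrite("pics/w3.png",c["img"])
E
```

```text
t: 3.95
position: [0.5316, 0.3075, 0.1207]
tool_rot: [0.668, 0.744, -0.0, -0.0]
contact_force: [-0.7, -0.3, 0.9]
finger_gap: 0.0855
t: 4.7
position: [0.5322, 0.3078, 0.1214]
tool_rot: [0.667, 0.745, 0.001, 0.0]
contact_force: [1.4, -0.6, 3.5]
finger_gap: 0.0165
t 4.7 p [532.2 307.8 121.4] yaw 96.25 tilt 0.07 F [ 1.4 -0.6  3.5] gap 16.5 q [ 0.33  0.41  1.6  -0.    1.13  0.22]
```

View pics/w3.png

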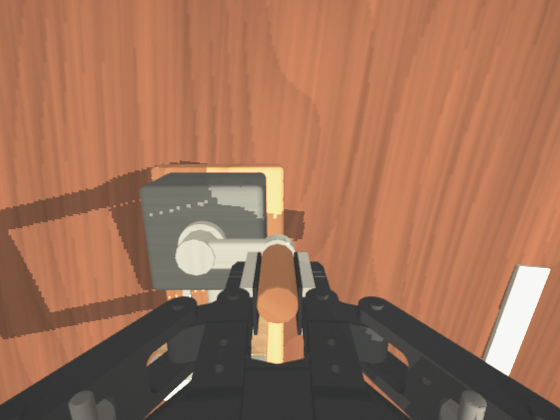

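The fingers hold the handle (brown cylinder at (277,290)) with low force. I'll turn a half turn first, then check the force.

```bash
python3 -m creep '[[0.035,-0.0035,0,0,0,0],[0.0689,-0.0137,0,0,0,0],[0.1,-0.0303,0,0,0,0],[0.1273,-0.0527,0,0,0,0],[0.1497,-0.08,0,0,0,0],[0.1663,-0.1111,0,0,0,0],[0.1765,-0.1449,0,0,0,0],[0.18,-0.18,0,0,0,0]]'; python3 -c "
from h import *
st()"
```

```text
t: 5.75
position: [0.4825, 0.3476, 0.1213]
tool_rot: [0.667, 0.745, 0.0, 0.001]
contact_force: [3.7, -5.7, 4.2]
finger_gap: 0.0165
t 5.75 p [482.5 347.6 121.3] yaw 96.28 tilt 0.12 F [ 3.7 -5.7  4.2] gap 16.5 q [ 0.43  0.37  1.66 -0.    1.12  0.32]
```

```bash
python3 -m creep '[[-0.0137,-0.0689,0,0,0,0],[-0.0527,-0.1273,0,0,0,0],[-0.1111,-0.1663,0,0,0,0],[-0.18,-0.18,0,0,0,0],[-0.2489,-0.1663,0,0,0,0],[-0.3073,-0.1273,0,0,0,0],[-0.3463,-0.0689,0,0,0,0],[-0.36,0,0,0,0,0]]'; python3 -m creep '[[0.0137,0.0689,0,0,0,0],[0.0527,0.1273,0,0,0,0],[0.1111,0.1663,0,0,0,0],[0.18,0.18,0,0,0,0],[0.2489,0.1663,0,0,0,0],[0.3073,0.1273,0,0,0,0],[0.3463,0.0689,0,0,0,0],[0.36,0,0,0,0,0]]'; python3 -c "
from h import *
st()"
```

```text
t: 6.75
position: [0.4912, 0.2576, 0.1212]
tool_rot: [0.668, 0.745, -0.001, -0.001]
contact_force: [-4.1, 3.9, 7.7]
finger_gap: 0.0164
t: 7.75
position: [0.4822, 0.3477, 0.1212]
tool_rot: [0.667, 0.745, 0.001, 0.001]
contact_force: [4.4, -7.9, 6.3]
finger_gap: 0.0164
t 7.75 p [482.2 347.7 121.2] yaw 96.28 tilt 0.11 F [ 4.4 -7.9  6.3] gap 16.4 q [ 0.43  0.37  1.66 -0.    1.12  0.32]
```

```bash
python3 -m creep '[[-0.0137,-0.0689,0,0,0,0],[-0.0527,-0.1273,0,0,0,0],[-0.1111,-0.1663,0,0,0,0],[-0.18,-0.18,0,0,0,0],[-0.2489,-0.1663,0,0,0,0],[-0.2489,-0.1663,0,0,0,0]]'; python3 -m creep '[[0,0,0,0,0,0],[0,0,0,0,0,0],[0,0,0,0,0,0],[0,0,0,0,0,0],[0,0,-0.1,0,0,0],[0,0,-0.3,0,0,0],[-0.1,0.05,-0.5,0,0,0],[-0.2,0.1,-0.65,0,0,0]]' -1;  python3 - <<'E'
from h import *
st();c=ctrl.camera("top");cv2.imwrite("pics/t1.png",cv2.resize(c["img"][215:315,115:265],None,fx=5,fy=5));np.savez("t1.npz",**c)
w=ctrl.camera("wrist");np.savez("w4.npz",**w)
for c in(c,w):
    W=world(c);x,y,z=W[...,0],W[...,1],W[...,2];v=(abs(x-.5)<.06)&(y>.12)&(y<.30)
    for n,a,b,zz in(("jaw",.086,.094,.09),("box+fixed",.066,.084,.08),("boxonly",.0765,.0835,.08)):
        m=v&(z>a)&(z<b);print(n,m.sum(),rect(c,m,zz) if m.sum()>50 else "")
E
```

```text
t: 8.5
position: [0.4481, 0.2806, 0.1213]
tool_rot: [0.668, 0.744, 0.001, 0.0]
contact_force: [4.4, -1.1, 5.6]
finger_gap: 0.0167
t: 9.5
position: [0.4782, 0.234, 0.2857]
tool_rot: [0.667, 0.745, 0.001, 0.001]
contact_force: [0.5, -0.4, -0.6]
finger_gap: 0.0851
t 9.5 p [478.2 234.  285.7] yaw 96.33 tilt 0.11 F [ 0.5 -0.4 -0.6] gap 85.1 q [0.23 0.05 1.67 0.   1.41 0.12]
jaw 481 (array([493.1, 244.6], dtype=float32), [29.5, 73.8], 6.5)
box+fixed 1237 (array([503.9, 161.9], dtype=float32), [87.3, 73.4], 93.4)
boxonly 556 (array([490.8, 171.2], dtype=float32), [65.7, 45.9], 96.9)
jaw 2225 (array([493.8, 247.7], dtype=float32), [29.5, 73.6], 6.0)
box+fixed 4423 (array([504.4, 167.7], dtype=float32), [88.8, 71.5], 94.1)
boxonly 2085 (array([491.5, 174.7], dtype=float32), [65.8, 45.6], 96.0)
```

View pics/t1.png

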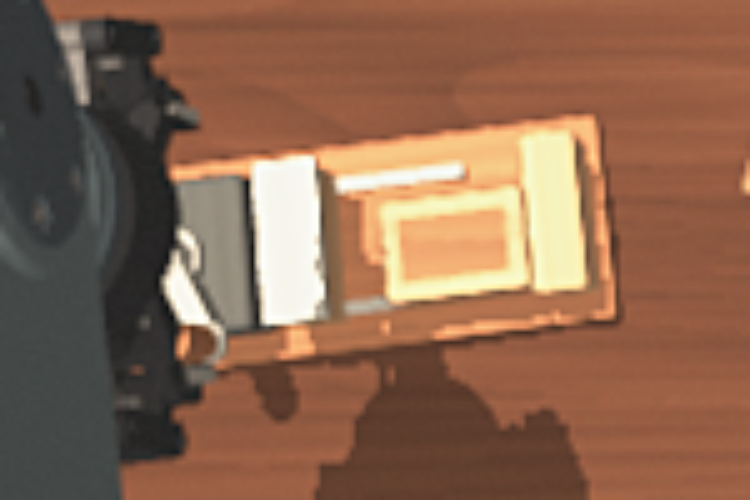

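The jaw opened by 31 mm (213.2 to 244.6 in the top view) and the box now stands free of it, centred near (491,173) and offset about -10 mm in vise x. White guide rods show beside the box in the crop, at (400,180) and (365,305). I'll check their heights before lowering the fingers.

Run:
```python
from h import *
for f in("w4.npz","t1.npz"):
    c=load(f);W=world(c);P=W.reshape(-1,3);D=P[:,:2]-[.501,.173];a=np.radians(96.4)
    vy=D@[np.cos(a),np.sin(a)];vx=D@[np.sin(a),-np.cos(a)]
    print(f,"rows vx from -70 to 60 step 5; cols vy -30..30: max z mm")
    for x0 in range(-70,65,5):
        print(x0,[int(1000*P[(vx*1000>=x0)&(vx*1000<x0+5)&(vy*1000>=y0)&(vy*1000<y0+10),2].max(initial=-.001)) for y0 in range(-30,35,10)])
rows([.491,.173,.2],96.4)
```

```text
w4.npz rows vx from -70 to 60 step 5; cols vy -30..30: max z mm
-70 [1, 1, 1, 1, 1, 1, 1]
-65 [1, 1, 1, 1, 1, 1, 1]
-60 [1, 1, 1, 2, 1, 1, 1]
-55 [1, 2, 1, 1, 2, 2, 1]
-50 [21, 21, 21, 21, 21, 20, 20]
-45 [21, 21, 21, 21, 21, 21, 21]
-40 [20, 21, 21, 21, 21, 21, 21]
-35 [81, 80, 81, 81, 81, 80, 81]
-30 [81, 81, 81, 81, 81, 81, 81]
-25 [82, 82, 81, 82, 82, 81, 81]
-20 [82, 82, 81, 82, 81, 81, 81]
-15 [81, 81, 81, 81, 81, 81, 80]
-10 [82, 82, 81, 81, 81, 81, 80]
-5 [81, 81, 81, 82, 82, 81, 81]
0 [82, 81, 81, 81, 82, 81, 81]
5 [81, 81, 81, 81, 81, 81, 81]
10 [80, 81, 81, 80, 80, 81, 81]
15 [20, 20, 21, 21, 21, 21, 21]
20 [21, 21, 21, 21, 22, 21, 22]
25 [22, 21, 21, 25, 26, 26, 26]
30 [21, 21, 21, 26, 26, 26, 27]
35 [21, 21, 21, 21, 21, 22, 21]
40 [21, 21, 21, 21, 21, 21, 21]
45 [21, 20, 21, 21, 21, 21, 21]
50 [19, 19, 20, 20, 17, 19, 19]
55 [1, 1, 0, 1, 1, 0, 1]
60 [2, 0, 1, 1, 2, 2, 1]
t1.npz rows vx from -70 to 60 step 5; cols vy -30..30: max z mm
-70 [3, 4, 640, 640, 640, 1, 1]
-65 [1, 1, 640, 639, 639, 4, 2]
-60 [0, 0, 639, 638, 638, 0, 594]
-55 [3, 0, 638, 638, 638, 2, 606]
-50 [24, 21, 635, 637, 637, 612, 614]
-45 [22, 21, 636, 636, 636, 617, 618]
-40 [21, 21, 615, 636, 636, 621, 621]
-35 [82, 81, 616, 636, 636, 623, 624]
-30 [80, 80, 619, 634, 634, 626, 625]
-25 [84, 81, 621, 634, 634, 627, 627]
-20 [80, 84, 622, 634, 633, 628, 628]
-15 [81, 81, 619, 632, 633, 628, 629]
-10 [80, 81, 616, 632, 632, 629, 628]
-5 [82, 82, 614, 632, 631, 630, 627]
0 [81, 81, 605, 630, 630, 628, 626]
5 [82, 81, 596, 628, 628, 627, 623]
10 [80, 81, 80, 625, 625, 626, 620]
15 [-1, -1, 19, 624, 623, 622, 617]
20 [21, 20, 22, 620, 619, 618, 611]
25 [20, 21, 19, 614, 614, 611, 602]
30 [20, 21, 22, 604, 607, 602, 24]
35 [25, 21, 20, 20, 587, 20, 20]
40 [20, 19, 21, 22, 23, 19, 19]
45 [22, 20, 19, 20, 20, 22, 21]
50 [13, 1, 16, 3, 14, 0, 18]
55 [0, 1, 2, 3, 2, 1, 2]
60 [0, 1, 1, 3, 0, 2, 2]
row [-0.243, 0.01, 0.354] [0.003, -0.0001, -0.0015]
```

```bash
python3 -m creep '[[-0.08,0.003,0.05,0,0,0],[-0.2,0.01,0.2,0,0,0],[-0.243,0.01,0.38,0,0,0],[-0.243,0.01,0.54,0,0,0],[-0.243,0.01,0.7,0,0,0],[-0.243,0.01,0.82,0,0,0],[-0.243,0.01,0.89,0,0,0],[-0.243,0.01,0.92,0,0,0]]'; python3 -m creep '[[0,0,0,0,0,0],[0,0,0,0,0,0],[0,0,0,0,0,0],[0,0,0,0,0,0],[0,0,0,0,0,0]]' 1; python3 -c "
from h import *
st();w=ctrl.camera('wrist');cv2.imwrite('pics/w5.png',w['img']);st()"
```

```text
t: 10.6
position: [0.4861, 0.1742, 0.0522]
tool_rot: [0.667, 0.745, -0.001, -0.001]
contact_force: [-0.1, 0.5, 0.5]
finger_gap: 0.0856
t: 11.22
position: [0.4884, 0.1742, 0.0548]
tool_rot: [0.667, 0.745, 0.001, 0.001]
contact_force: [1.2, 0.5, 6.2]
finger_gap: 0.0456
t 11.22 p [488.4 174.2  54.8] yaw 96.25 tilt 0.19 F [1.2 0.5 6.2] gap 45.6 q [0.11 0.33 1.88 0.   0.93 0.  ]
t 11.28 p [488.4 174.2  54.8] yaw 96.25 tilt 0.19 F [0.4 0.2 6.8] gap 45.3 q [0.11 0.33 1.88 0.   0.93 0.  ]
```

View pics/w5.png

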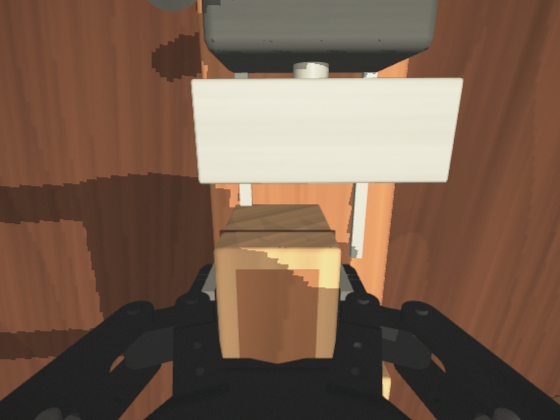

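The box is held (gap 45 mm) and the lip is well clear in the image (jaw at y<182, box top edge at y≈248). Lifting.

```bash
python3 -m creep '[[0,0,-0.03,0,0,0],[0,0,-0.08,0,0,0],[0,0,-0.15,0,0,0],[0,0,-0.23,0,0,0],[0,0,-0.31,0,0,0],[0,0,-0.38,0,0,0],[0,0,-0.42,0,0,0],[0,0,-0.44,0,0,0]]'; python3 -c "
from h import *
st();rows([.558,-.025,.165],179.2)"
```

```text
t: 12.28
position: [0.487, 0.174, 0.164]
tool_rot: [0.667, 0.745, 0.0, 0.0]
contact_force: [0.4, -0.3, -1.4]
finger_gap: 0.0456
t 12.28 p [487. 174. 164.] yaw 96.26 tilt 0.04 F [ 0.4 -0.3 -1.4] gap 45.6 q [ 0.11  0.15  1.83 -0.    1.16  0.  ]
row [-0.822, 0.195, -0.004] [0.0002, 0.0002, -0.4608]
```

```bash
python3 -m creep '[[-0.05,0.01,0,0,0,-0.055],[-0.15,0.035,0,0,0,-0.112],[-0.28,0.065,0,0,0,-0.17],[-0.42,0.1,0,0,0,-0.228],[-0.56,0.13,0,0,0,-0.286],[-0.68,0.16,0,0,0,-0.344],[-0.78,0.185,0,0,0,-0.402],[-0.822,0.195,0,0,0,-0.4605]]';python3 -m creep '[[0,0,0,0,0,0],[0,0,0,0,0,0]]'
python3 - <<'E'
from h import *
st();rows([.558,-.025,.042],179.2)
c=ctrl.camera("scene");W=world(c);x,y,z=W[...,0],W[...,1],W[...,2]
m=(z>.10)&(z<.19)&(abs(x-.57)<.05)&(abs(y+.03)<.08);print(m.sum(),np.percentile(z[m],[1,50,99]))
c=ctrl.camera("wrist");cv2.imwrite("pics/w6.png",c["img"])
E
```

```text
t: 13.28
position: [0.5577, -0.0264, 0.1626]
tool_rot: [0.005, 1.0, 0.0, -0.001]
contact_force: [0.6, -0.2, -2.7]
finger_gap: 0.0451
t: 13.52
position: [0.5572, -0.0244, 0.1628]
tool_rot: [0.009, 1.0, 0.0, -0.001]
contact_force: [-0.6, -0.6, -2.1]
finger_gap: 0.0454
t 13.53 p [557.2 -24.4 162.8] yaw 178.95 tilt 0.08 F [-0.6 -0.6 -2.1] gap 45.4 q [-0.26  0.24  1.73  0.    1.18 -1.81]
row [-0.004, -0.002, 0.483] [0.0002, -0.0004, -0.0014]
611 [0.12943834 0.17914692 0.18975711]
```

```bash
python3 -m creep '[[0,0,0.04,0,0,0],[0,0,0.12,0,0,0],[0,0,0.22,0,0,0],[0,0,0.32,0,0,0],[0,0,0.4,0,0,0],[0,0,0.45,0,0,0],[0,0,0.47,0,0,0],[0,0,0.478,0,0,0]]';python3 -m creep '[[0,0,0.002,0,0,0],[0,0,0.005,0,0,0],[0,0,0.008,0,0,0],[0,0,0.011,0,0,0],[0,0,0.011,0,0,0]]'
```

```text
t: 14.62
position: [0.558, -0.0249, 0.0439]
tool_rot: [0.007, 1.0, -0.0, 0.0]
contact_force: [-0.3, 0.4, -1.7]
finger_gap: 0.0455
t: 15.25
position: [0.5577, -0.0249, 0.041]
tool_rot: [0.007, 1.0, 0.0, -0.0]
contact_force: [-0.2, -1.3, -1.8]
finger_gap: 0.0456
```

```bash
python3 -m creep '[[0,0,0.002,0,0,0],[0,0,0.004,0,0,0],[0,0,0.006,0,0,0],[0,0,0.006,0,0,0]]';python3 -m creep '[[0,0,0.002,0,0,0],[0,0,0.004,0,0,0],[0,0,0.004,0,0,0]]'
```

```text
t: 15.75
position: [0.5577, -0.0249, 0.0395]
tool_rot: [0.007, 1.0, 0.0, -0.0]
contact_force: [-0.7, -0.3, -1.8]
finger_gap: 0.0452
t: 16.12
position: [0.5578, -0.025, 0.0388]
tool_rot: [0.007, 1.0, -0.0, 0.0]
contact_force: [-1.3, 0.1, 3.4]
finger_gap: 0.0452
```

Contact was felt (Fz rose from -1.8 to +3.4). Releasing, rising straight up and looking.

```bash
python3 -m creep '[[0,0,0,0,0,0],[0,0,0,0,0,0],[0,0,0,0,0,0],[0,0,0,0,0,0],[0,0,-0.05,0,0,0],[0,0,-0.2,0,0,0],[0,0,-0.4,0,0,0],[0,0,-0.6,0,0,0]]' -1; python3 -m creep '[[0,0,0,0,0,0.057],[0,0,0,0,0,0.114],[0,0,0,0,0,0.171],[0,0,0,0,0,0.228],[0,0,0,0,0,0.285],[0,0,0,0,0,0.342],[0,0,0,0,0,0.4],[0,0,0,0,0,0.458]]';python3 -m creep '[[0,0,0,0,0,0.04],[0,0,0,0,0,0.04],[0,0,0,0,0,0.04]]'
python3 - <<'E'
from h import *
st();yaw=None
for n in("wrist","scene","top"):
    c=ctrl.camera(n);np.savez(f"m_{n}.npz",**c)
    if n=="wrist":cv2.imwrite("pics/w7.png",c["img"])
    W=world(c);x,y,z=W[...,0],W[...,1],W[...,2];m=(z>.056)&(z<.07)&(abs(x-.557)<.07)&(abs(y+.025)<.07)
    print(n,m.sum(),rect(c,m,.064) if m.sum()>80 else "")
E
```

```text
t: 17.12
position: [0.5576, -0.0249, 0.1909]
tool_rot: [0.007, 1.0, -0.0, 0.0]
contact_force: [0.9, -0.8, 0.6]
finger_gap: 0.0855
t: 18.12
position: [0.5579, -0.025, 0.1895]
tool_rot: [0.667, 0.745, 0.0, 0.0]
contact_force: [0.4, -0.0, -0.0]
finger_gap: 0.0856
t: 18.5
position: [0.5578, -0.025, 0.189]
tool_rot: [0.709, 0.705, 0.0, 0.0]
contact_force: [0.1, -0.7, 1.1]
finger_gap: 0.0855
t 18.5 p [557.8 -25.  189. ] yaw 89.65 tilt 0.03 F [ 0.1 -0.7  1.1] gap 85.5 q [-0.26  0.21  1.71  0.    1.23 -0.25]
wrist 4061 (array([559.8, -22.6], dtype=float32), [65.5, 47.0], 179.2)
scene 325 (array([563.4, -25.3], dtype=float32), [72.2, 46.1], 178.9)
top 52
```

View pics/w7.png

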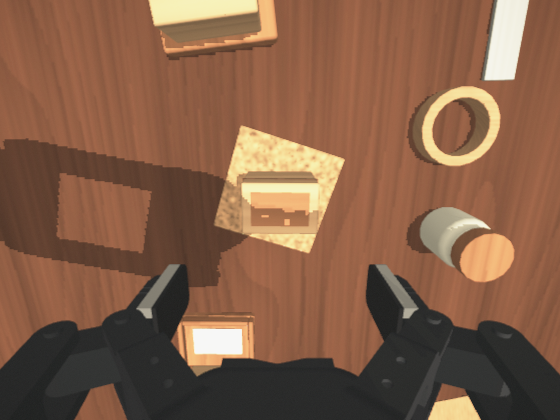

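The box stands upright on the mat (image (280,205)) and the card shows in the tray at (218,342). The jar is at (475,250), to the +x side. Next: card position relative to the box in this view, and jar clearance.

Run:
```python
from h import *
c=load("m_wrist.npz");hsv=cv2.cvtColor(c["img"],cv2.COLOR_BGR2HSV);m=np.zeros((420,560),bool);m[322:362,185:252]=1
print("card wrist",rect(c,m&(hsv[...,1]<60)&(hsv[...,2]>170),.006))
W=world(c);x,y,z=W[...,0],W[...,1],W[...,2];j=(z>.03)&(z<.09)&(x>.62)&(abs(y)<.15);print("jar min x",W[j].min(0),W[j].max(0))
b=(z>.001)&(z<.008)&(abs(x-.558)<.09)&(abs(y+.025)<.09);print("mat wrist",rect(c,b|((abs(x-.558)<.05)&(abs(y+.025)<.05)&(z<.08)&(z>.008)),.004))
rows([.5585,-.025,.048],89.2)
```

```text
card wrist (array([ 483.6, -208.2], dtype=float32), [58.8, 35.0], 179.6)
jar min x [ 0.7103462  -0.08984745  0.03000225] [ 0.76067659 -0.03986226  0.07737771]
mat wrist (array([556.9, -25.2], dtype=float32), [113.4, 113.8], 72.7)
row [-0.0, 0.003, 0.563] [0.0001, 0.0, 0.0021]
```

```bash
python3 -m creep '[[0.004,0.003,0.05,0,0,0],[0.004,0.003,0.15,0,0,0],[0.004,0.003,0.27,0,0,0],[0.004,0.003,0.39,0,0,0],[0.004,0.003,0.48,0,0,0],[0.004,0.003,0.54,0,0,0],[0.004,0.003,0.563,0,0,0],[0.004,0.003,0.563,0,0,0]]';python3 -m creep '[[0,0,0,0,0,0],[0,0,0,0,0,0],[0,0,0,0,0,0],[0,0,0,0,0,0]]' 1; python3 -m creep '[[0,0,-0.03,0,0,0],[0,0,-0.08,0,0,0],[0,0,-0.16,0,0,0],[0,0,-0.24,0,0,0],[0,0,-0.32,0,0,0],[0,0,-0.38,0,0,0],[0,0,-0.41,0,0,0],[0,0,-0.42,0,0,0]]'
python3 - <<'E'
from h import *
st()
c=ctrl.camera("wrist");cv2.imwrite("pics/w8.png",c["img"]);np.savez("w8.npz",**c)
W=world(c);x,y,z=W[...,0],W[...,1],W[...,2];p=ctrl.sense()["position"]
m=(abs(x-p[0])<.06)&(abs(y-p[1])<.06)&(z>p[2]+.008)&(z<p[2]+.022);print(m.sum(),rect(c,m,p[2]+.016),np.median(z[m]))
rows([.4825,-.2075,p[2]],89.2)
E
```

```text
t: 19.65
position: [0.5586, -0.024, 0.0478]
tool_rot: [0.71, 0.704, -0.0, -0.0]
contact_force: [-0.4, 0.0, -0.2]
finger_gap: 0.0852
t: 20.15
position: [0.5596, -0.0242, 0.0491]
tool_rot: [0.71, 0.704, 0.001, 0.001]
contact_force: [-0.1, 0.0, 6.4]
finger_gap: 0.0652
t: 21.15
position: [0.5585, -0.024, 0.1531]
tool_rot: [0.71, 0.704, 0.0, 0.0]
contact_force: [-0.2, -0.1, -2.1]
finger_gap: 0.0648
t 21.15 p [558.5 -24.  153.1] yaw 89.51 tilt 0.01 F [-0.2 -0.1 -2.1] gap 64.8 q [-0.26  0.25  1.73  0.    1.16 -0.25]
17235 (array([558.1, -20.6], dtype=float32), [94.5, 47.8], 179.4) 0.16807923089097349
row [-0.737, -0.297, 0.0] [-0.0, -0.0, 0.0017]
```

View pics/w8.png

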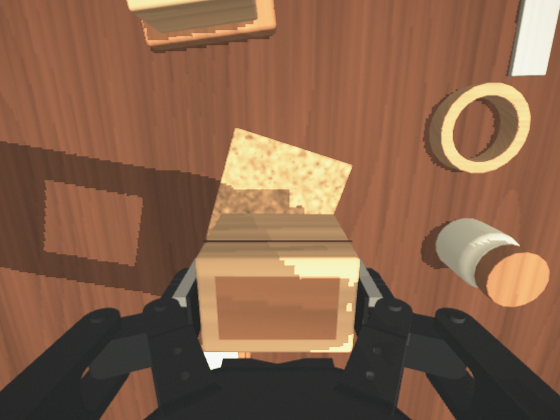

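```bash
python3 -m creep '[[-0.05,-0.02,0,0,0,0.001],[-0.17,-0.07,0,0,0,0.0017],[-0.32,-0.13,0,0,0,0.0017],[-0.47,-0.19,0,0,0,0.0017],[-0.6,-0.24,0,0,0,0.0017],[-0.7,-0.28,0,0,0,0.0017],[-0.743,-0.297,0,0,0,0.0017],[-0.743,-0.297,0,0,0,0.0017]]'
python3 - <<'E'
from h import *
st()
for n in("top","scene"):
    c=ctrl.camera(n);np.savez(f"p_{n}.npz",**c)
    W=world(c);x,y,z=W[...,0],W[...,1],W[...,2]
    m=(abs(x-.485)<.06)&(abs(y+.2075)<.04)&(z>.16)&(z<.176);print(n,m.sum(),rect(c,m,.168) if m.sum()>50 else "")
cv2.imwrite("pics/s2.png",cv2.resize(c["img"][90:220,140:290],None,fx=5,fy=5))
rows([.4825,-.209,.056],89.2)
E
```

```text
t: 22.2
position: [0.4822, -0.2095, 0.1524]
tool_rot: [0.713, 0.702, 0.0, -0.0]
contact_force: [0.2, -0.4, -1.9]
finger_gap: 0.0652
t 22.2 p [ 482.2 -209.5  152.4] yaw 89.11 tilt 0.05 F [ 0.2 -0.4 -1.9] gap 65.2 q [-0.64  0.18  1.82  0.    1.14 -0.62]
top 16 
scene 162 (array([ 486.6, -197.3], dtype=float32), [96.6, 30.7], 173.4)
row [-0.003, -0.0, 0.386] [-0.0001, -0.0002, 0.0001]
```

View pics/s2.png

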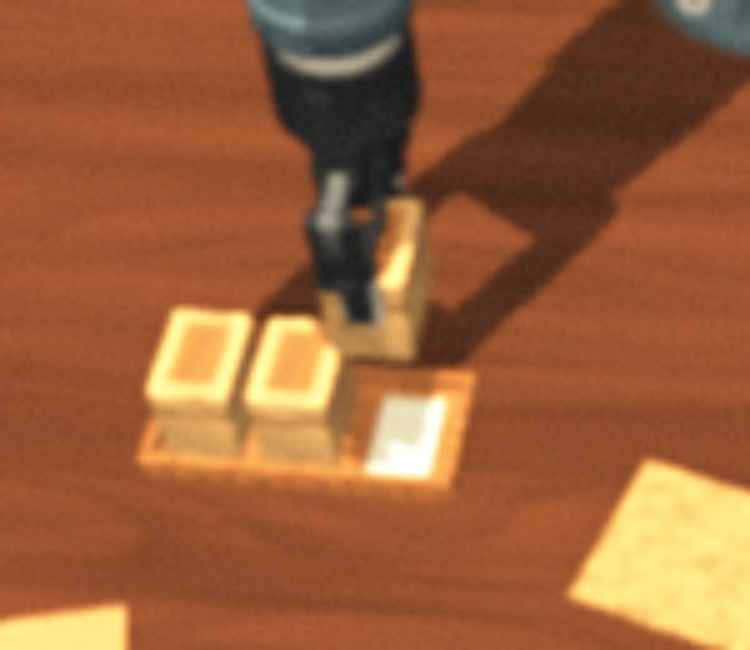

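The box hangs over the empty place, upright. I'll check its y from its front face in the scene depth, against the neighbour's front face.

Run:
```python
from h import *
c=load("p_scene.npz");W=world(c);x,y,z=W[...,0],W[...,1],W[...,2]
m=(abs(x-.515)<.02)&(abs(y+.2075)<.05)&(z>.112)&(z<.135);print("held",m.sum(),np.percentile(x[m],[50]),np.percentile(y[m],[1,5,50,95,99]).round(4))
for yc in(-.264,-.322):
    m=(abs(x-.515)<.02)&(abs(y-yc)<.028)&(z>.03)&(z<.055);print(yc,m.sum(),np.median(x[m]),np.percentile(y[m],[1,5,50,95,99]).round(4))
```

```text
held 100 [0.51409577] [-0.2323 -0.2294 -0.2074 -0.1874 -0.1872]
-0.264 96 0.5146106815725444 [-0.2893 -0.2874 -0.2641 -0.2442 -0.2438]
-0.322 99 0.5141155416341506 [-0.3469 -0.3434 -0.32   -0.3022 -0.3011]
```

Relative to its neighbour the box is in line in x (514 vs 514 mm) and 57 mm away in y, against 58 wanted. Lowering.

```bash
python3 -m creep '[[0.004,0,0.04,0,0,0],[0.004,0,0.11,0,0,0],[0.004,0,0.19,0,0,0],[0.004,0,0.26,0,0,0],[0.004,0,0.32,0,0,0],[0.004,0,0.36,0,0,0],[0.004,0,0.38,0,0,0],[0.004,0,0.385,0,0,0]]';python3 -m creep '[[0,0,0.002,0,0,0],[0,0,0.005,0,0,0],[0,0,0.008,0,0,0],[0,0,0.01,0,0,0],[0,0,0.01,0,0,0]]'
```

```text
t: 23.3
position: [0.4828, -0.2082, 0.0565]
tool_rot: [0.712, 0.702, 0.0, 0.0]
contact_force: [1.0, 0.4, -1.8]
finger_gap: 0.0651
t: 23.92
position: [0.4827, -0.2081, 0.054]
tool_rot: [0.712, 0.702, -0.0, 0.0]
contact_force: [-0.1, -0.1, -2.0]
finger_gap: 0.0649
```

```bash
python3 -m creep '[[0,0,0.002,0,0,0],[0,0,0.004,0,0,0],[0,0,0.006,0,0,0],[0,0,0.006,0,0,0]]';python3 -m creep '[[0,0,0.002,0,0,0],[0,0,0.004,0,0,0],[0,0,0.004,0,0,0]]'
```

```text
t: 24.42
position: [0.4826, -0.208, 0.0525]
tool_rot: [0.712, 0.702, 0.0, -0.0]
contact_force: [-0.3, 0.0, -2.1]
finger_gap: 0.0651
t: 24.8
position: [0.4827, -0.2081, 0.0515]
tool_rot: [0.712, 0.702, -0.0, -0.0]
contact_force: [-0.6, 0.4, -1.5]
finger_gap: 0.0651
```

```bash
python3 -m creep '[[0,0,0.002,0,0,0],[0,0,0.004,0,0,0],[0,0,0.004,0,0,0]]';python3 -c "
from h import *
st()"
```

```text
t: 25.18
position: [0.4827, -0.2081, 0.0512]
tool_rot: [0.712, 0.702, -0.0, -0.0]
contact_force: [-3.1, 0.7, 5.4]
finger_gap: 0.0652
t 25.18 p [ 482.7 -208.1   51.2] yaw 89.21 tilt 0.01 F [-3.1  0.7  5.4] gap 65.2 q [-0.63  0.35  1.86 -0.    0.93 -0.62]
```

The box has touched down gently (5 N). Release, rise, move aside and check.

```bash
python3 -m creep '[[0,0,0,0,0,0],[0,0,0,0,0,0],[0,0,0,0,0,0],[0,0,0,0,0,0],[0,0,-0.05,0,0,0],[0,0,-0.2,0,0,0],[0,0,-0.4,0,0,0],[0,0,-0.6,0,0,0]]' -1; python3 -m creep '[[-0.03,0,-0.05,0,0,0],[-0.2,0.1,-0.1,0,0,0],[-0.4,0.2,-0.12,0,0,0],[-0.6,0.3,-0.12,0,0,0],[-0.75,0.35,-0.12,0,0,0],[-0.8,0.36,-0.12,0,0,0],[-0.8,0.36,-0.12,0,0,0]]'
python3 - <<'E'
from h import *
st();c=ctrl.camera("top");cv2.imwrite("pics/end.png",c["img"])
W=world(c);x,y,z=W[...,0],W[...,1],W[...,2]
for yc in(-.207,-.264,-.322):
    m=(abs(x-.482)<.06)&(abs(y-yc)<.0285)&(z>.055)&(z<.075);print(yc,m.sum(),rect(c,m,.066) if m.sum()>50 else "",np.percentile(z[m],[5,50,95]))
m=(abs(x-.5)<.06)&(y>.2)&(y<.27)&(z>.086)&(z<.094);print("jaw",rect(c,m,.09) if m.sum()>50 else m.sum())
E
```

```text
t: 26.18
position: [0.4825, -0.208, 0.2028]
tool_rot: [0.712, 0.702, 0.0, 0.0]
contact_force: [0.7, -0.9, -0.1]
finger_gap: 0.0853
t: 27.05
position: [0.5692, -0.4095, 0.2295]
tool_rot: [0.712, 0.702, 0.0, -0.001]
contact_force: [0.3, 0.7, -0.0]
finger_gap: 0.0853
t 27.05 p [ 569.2 -409.5  229.5] yaw 89.14 tilt 0.11 F [ 0.3  0.7 -0. ] gap 85.3 q [-0.79  0.47  1.27  0.    1.4  -0.78]
-0.207 562 (array([ 480.9, -207.9], dtype=float32), [62.4, 47.4], 179.2) [0.06173471 0.06491188 0.06770021]
-0.264 573 (array([ 482.4, -264.7], dtype=float32), [62.5, 48.0], 179.2) [0.06134784 0.06499066 0.06776078]
-0.322 590 (array([ 480.5, -322.2], dtype=float32), [64.9, 48.6], 178.9) [0.05951792 0.06468817 0.06783435]
jaw (array([493.1, 244.6], dtype=float32), [29.3, 73.3], 6.5)
```

View pics/end.png

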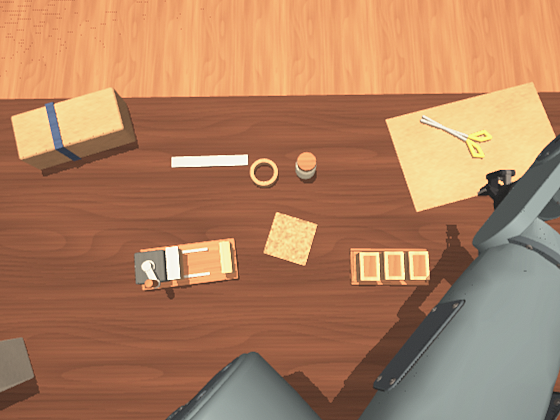

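The three boxes stand in line in the tray at (370,267), (394,267) and (418,267). The bystanders haven't moved and the arm is clear.

```bash
python3 -c "
from cell import ctrl
print(ctrl.finish_job())"
```

```text
the job is handed in; nothing more can be done
None
```

I wound the crank about 1.56 turns, lifted the box onto the cork mat, regripped it across its 66 mm side and set it in the tray's empty place. I handed the job in at about 27 s; no verdict was reported.

Last checks, all from the top camera except the set-down force:
- **Glued box:** it stands at (481, -208) mm, about 3 mm from the card's starting position of (484, -208). Its 66 mm length is parallel to the tray's x, and its top is at the same height as the other two boxes. Touchdown force was about 5 N.
- **Jaw:** it is still open about 31 mm.
- **Other boxes:** they read within about 1.5 mm of their starting positions, which is camera noise.
- **Bystanders:** the ruler, tape roll and jar look unmoved in the picture; I did not measure them.
- **Robot:** the gripper is open and clear of everything, with no contact force.

**Disagreement:** the wrist camera read y about 2–4 mm higher than the top and scene cameras, more than the stated 2 mm calibration of either. I used values between them, or measured against neighbouring objects, and the grasps and placing came out fine.

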